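# Push the filled ring mould into the corner stop

### The job

Push the ring mould that is full of paste along the worktop into the aluminium corner stop, until its wall rests against both legs of the stop. The paste is still soft: keep the mould flat on the worktop the whole time, never lifting or tipping it, and do not shift the empty ring mould, the green-lidded pot, the red stopper or the timer. Leave the mould standing there and draw the fingers clear.

Things in the scene. Friction and masses are not known exactly. Their poses are not given: they have to be found in the camera images.
- ring_mould: Filled ring mould: grey metal ring, brim-full of pale paste, solid like a puck, 91 mm across, 40 mm tall, about 0.4 kg (varies), too wide for most grippers. Origin at the centre of its underside, z up; round, so its yaw does not matter. It slides on the worktop under a level push of a few newtons (about 2 to 6 N).
- corner_stop: Fixed L-shaped aluminium corner stop, screwed to the worktop. Origin at the inner corner, at worktop height. Its far leg runs from the corner 130 mm along the stop's own -y and its inner face looks to -x; its side leg runs 85 mm along the stop's own -x and its inner face looks to -y. Legs 22 mm tall and 8 mm thick, with 5 mm high foot flanges on the outside only, reaching 26 mm out from the inner faces. It stands turned by up to about 0.3 rad from the world axes.
- stop_seat (a point): Where the centre of the filled mould's underside lies when the mould touches both legs: 45.5 mm from each inner face, at worktop height (stop's own -45.5, -45.5 mm). Axes as those of the corner stop: +x straight towards the far leg, +y straight towards the side leg.
- spare_ring: Empty open ring mould, same size as the filled one (91 mm across, 40 mm tall), to be left alone. Origin at the centre of its underside.
- green_pot: White sample pot with a green lid, 46 mm across, 50 mm tall, to be left alone. Origin at the centre of its underside.
- stopper: Red rubber stopper, 36 mm across, 30 mm tall, to be left alone. Origin at the centre of its underside.
- timer: White countdown timer lying flat, 62 x 66 mm, 19 mm tall, to be left alone. Origin at the centre of its underside.

How it is judged:
By the outcome, as a careful person would: the job done as asked, in the order asked, and still so for the second after the job is handed in, with the robot touching nothing.
It also fails if it takes over 64 s, if anything falls off the work surface, if the arm or the gripper's body presses on something with over 40 N, if the wrist force passes 120 N, or if a joint passes its speed limit or range.

### The arm

A 7-joint arm with a two-finger parallel gripper is mounted at the origin on a cart in front of the work surface, level with it; the furniture and walls round the work are solid. World frame = base frame: x ahead of the robot, y to its left, z up, the work surface at z = 0. Lengths are in m, angles in degrees, forces in N, time in s.
With the tool pointing down it reaches from about 0.4 to 0.75 m from the base axis. Payload 19.5 kg.
Tool frame: the origin (TCP) lies midway between the tips of the shut fingers; the grasp point (between the pads) lies r.tcp_to_grasp behind it (r.tcp_to_grasp is the distance from the TCP to the grasp point, in m); z points along the fingers, y is the direction in which the jaws open and shut (so a half turn about z gives the same grasp; the last joint's range is limited). The gripper opens to 85 mm and grips with 20 to 120 N. Pads are 22 mm wide; open, the fingers measure 114 mm over their backs; the gripper's body (76 mm by 85 mm) begins 54 mm behind the grasp point. The pads swing forward as they close: fully open they stand 13 mm farther back than shut.
Start: joints at [74.33, 40.479, -1.581, 85.061, 1.261, 54.483, -4.326], TCP at [0.132, -0.56, 0.231] pointing down, gripper open.
Joint ranges: [-155.06, 155.06], [-18.47, 123.98], [-90, 86.84], [0, 140.48], [-83.41, 263.41], [0, 116], [-161.91, 161.91]. Speed limits (degrees/s): [108.29, 108.29, 147.25, 147.25, 172.46, 172.46, 172.46].

### API

Orientations are given as a 3x3 rotation matrix whose columns are the frame's x, y, z axes.
In Python, from bench import r gives the robot as it stands.
- The arm moves only by the tool drive_tool, never from a script. Its arguments are lists of equal length, an entry for each row: "travel": the shift along the tool's x, y, z in m, a list of three; "turn": the turn, a rotation vector about the tool's x, y, z in degrees, a list of three; "gripper": the finger opening in m, from 0 to 0.0854. In form: {"travel": [[dx, dy, dz], ...], "turn": [[wx, wy, wz], ...], "gripper": [gripper, ...]}. A call has 1 to 20 rows; each row is the pose to reach, as a shift and turn from the pose commanded when the call began, along the tool's axes at that moment; what a row does not reach only later rows make up. A row lasts 1/10 s, in which the tool goes at most 50 mm and 8.59 degrees, less where a joint would pass 70% of its speed; a pose out of reach is approached as far as the arm can. A call with a gripper value outside its range is refused whole. The fingers move at their own pace and stop on an object; "grip_force" is the grip in N (left out, the last holds). Time passes only in rows, so rows that repeat a pose let the fingers close. It gives the time, the measured TCP pose, the force and the opening at its end, in the units of the state.
- r.state(): the state, without advancing time (a new reading comes with each control period).
- r.read_camera(name): name is "scene" or "side" or "wrist"; returns a dict with "frame" (384x512x3 uint8, blue, green, red), "depth" (384x512 float32, m along the optical axis (not along the pixel's ray), 0 where there is no reading), "fx", "fy", "cx", "cy" (pixels), "dist_coeffs" ([k1, k2, p1, p2, k3] as OpenCV has them; the pictures are not rectified), "pose" (4x4, takes a point from camera to world coordinates). Camera axes: x right, y up, looking along -z (the intrinsics and any distortion apply to the point x, -y, -z); pixel columns grow to the right and rows downward; lengths in m; the calibration is good to about 2 mm. A picture is of the moment at which its call begins.
- r.close_job(): hands the job in, once; it reports no verdict.
The state is a dict: "t": time; "joints": joint angles; "joint_vel": joint speeds; "tau": joint torques, N m; "eef_pos": TCP position; "orientation": TCP orientation; "wrist_force": force on the tool from outside, world axes, zero at the start; "ft_torque": the same for the moment, N m; "gripper_width": finger opening in m.
Only numpy, scipy, OpenCV 4.12 (cv2) and the standard library are available. Lean on these libraries where they do the work, as an engineer would, in place of code of your own. Each camera call takes 0.05 s, during which the arm holds its last target.

## Working session

There is one attempt and no reset: what is moved stays moved. The work goes in short steps, Python scripts to look and compute and a tool call to move; the robot and the scene stay as the last step left them, time stands still between calls to the robot, and variables do not carry over. Pictures are saved under pics/ and viewed, and the job is handed in when it is done.

Besides the shell and the picture viewer there is one more tool, called after "Call:" in YAML: its name, and indented under it one key for each argument. drive_tool: Moves the arm, as the interface text tells. Its arguments: {"type":"object","properties":{"travel":{"type":"array"},"turn":{"type":"array"},"gripper":{"type":"array"},"grip_force":{"type":"number"}},"required":["travel","turn","gripper"]}

```bash
ls; mkdir -p pics; python3 - <<'E'
from bench import r
import cv2,numpy as np
s=r.state()
for k in ('t','eef_pos','orientation','wrist_force','gripper_width'): print(k,s[k])
print(r.tcp_to_grasp)
for n in ('scene','side','wrist'):
    c=r.read_camera(n); cv2.imwrite(f'pics/{n}0.png',c['frame']); np.savez(f'{n}0.npz',**c)
    print(n,c['fx'],c['fy'],c['cx'],c['cy'],c['dist_coeffs']);print(np.round(c['pose'],3).tolist())
E
```

```text
pics
t 0.0
eef_pos [ 0.1320224  -0.55934703  0.23081484]
orientation [[ 9.73262703e-01  2.29694625e-01 -2.99226256e-04]
 [ 2.29694817e-01 -9.73262051e-01  1.12780767e-03]
 [-3.21742005e-05 -1.16638386e-03 -9.99999319e-01]]
wrist_force [-0.39225785 -0.17697903  0.27658344]
gripper_width 0.08533268835722195
0.0187
scene 474.69880523761884 474.69880523761884 248.62814655284842 196.05587911808993 [-0.04049161  0.          0.          0.          0.        ]
[[-0.834, 0.4, -0.379, -0.123], [-0.551, -0.617, 0.562, 0.935], [-0.009, 0.678, 0.735, 1.342], [0.0, 0.0, 0.0, 1.0]]
side 382.2519002406181 382.2519002406181 257.3030067091572 190.7222127863497 [-0.10989387  0.          0.          0.          0.        ]
[[-0.809, 0.358, -0.466, 0.02], [-0.588, -0.476, 0.654, 0.708], [0.012, 0.804, 0.595, 0.706], [0.0, 0.0, 0.0, 1.0]]
wrist 290.9880017858559 290.9880017858559 254.87258984844013 188.39842076917498 [0.00308963 0.         0.         0.         0.        ]
[[0.23, 0.93, 0.288, 0.205], [-0.973, 0.22, 0.066, -0.542], [-0.002, -0.295, 0.955, 0.374], [0.0, 0.0, 0.0, 1.0]]
```

View pics/scene0.png

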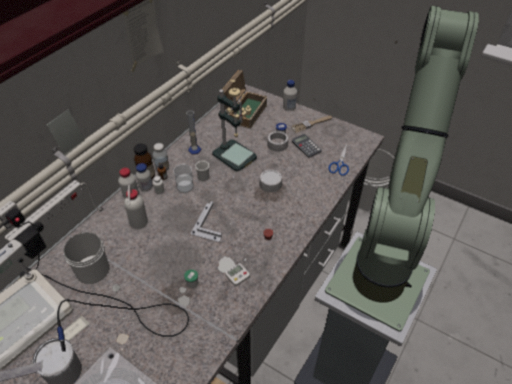

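View pics/side0.png

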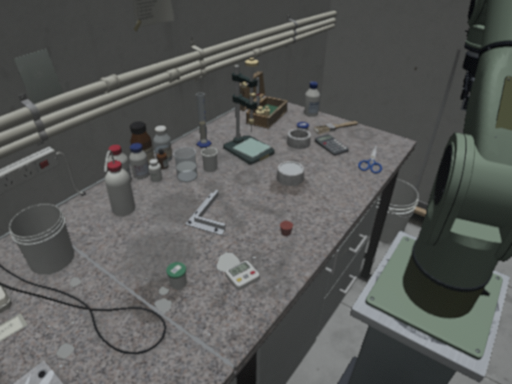

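View pics/wrist0.png

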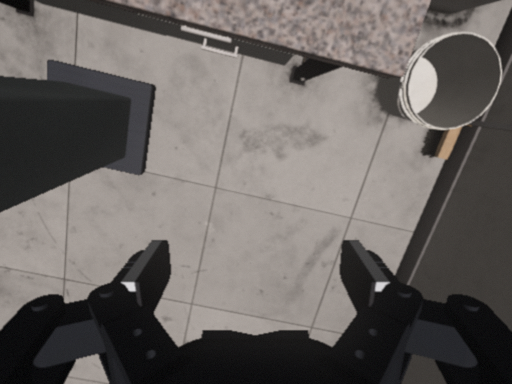

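The scene view shows the filled mould at about (271,181), the empty ring at (278,142) and the corner stop around (207,222). The stopper is at (268,234), the pot at (191,276) and the timer at (235,270). The side view shows the same things, with the mould at (290,174). The wrist camera sees only the floor.

```bash
cat > h.py <<'E'
import numpy as np,cv2
def K(c): return np.array([[c['fx'],0,c['cx']],[0,c['fy'],c['cy']],[0,0,1]],float)
def rays(c,uv):
    uv=np.asarray(uv,float).reshape(-1,1,2)
    n=cv2.undistortPoints(uv,K(c),np.asarray(c['dist_coeffs'],float)).reshape(-1,2)
    d=np.c_[n[:,0],-n[:,1],-np.ones(len(n))]
    return d@c['pose'][:3,:3].T
def onplane(c,uv,z):
    d=rays(c,uv);o=c['pose'][:3,3]
    return o+d*((z-o[2])/d[:,2])[:,None]
def cloud(c):
    h,w=c['depth'].shape
    u,v=np.meshgrid(np.arange(w),np.arange(h))
    d=rays(c,np.c_[u.ravel(),v.ravel()])
    return (c['pose'][:3,3]+d*c['depth'].reshape(-1,1)).reshape(h,w,3)
def proj(c,P):
    P=np.asarray(P,float).reshape(-1,3)
    q=(P-c['pose'][:3,3])@c['pose'][:3,:3]
    q=q*[1,-1,-1]
    return cv2.projectPoints(q,np.zeros(3),np.zeros(3),K(c),np.asarray(c['dist_coeffs'],float))[0].reshape(-1,2)
def load(n):
    f=np.load(n); return {k:f[k] for k in f.files}
E
python3 - <<'E'
from h import *
for n,(x0,y0,x1,y1) in (('scene',(170,120,320,300)),('side',(150,120,330,300))):
    c=load(n+'0.npz')
    cr=c['frame'][y0:y1,x0:x1]
    cv2.imwrite(f'pics/{n}0z.png',cv2.resize(cr,None,fx=3.3,fy=3.3,interpolation=cv2.INTER_CUBIC))
    P=cloud(c)
    for name,uv in dict(scene=dict(m=(271,178),e=(278,140),s=(268,232),p=(191,273),t=(238,272),cs=(207,216)),side=dict(m=(290,170),e=(299,137),s=(287,226),p=(177,270),t=(242,273),cs=(205,224)))[n].items():
        print(n,name,np.round(P[uv[1],uv[0]],3), np.round(onplane(c,[uv],0.02)[0],3))
E
```

```text
scene m [ 0.529 -0.188  0.039] [ 0.538 -0.204  0.02 ]
scene e [ 0.643 -0.433  0.002] [ 0.632 -0.414  0.02 ]
scene s [0.399 0.043 0.037] [0.406 0.031 0.02 ]
scene p [0.512 0.331 0.052] [0.528 0.317 0.02 ]
scene t [0.399 0.23  0.022] [0.4   0.228 0.02 ]
scene cs [ 0.644  0.076 -0.001] [0.632 0.09  0.02 ]
side m [ 0.525 -0.179  0.038] [ 0.539 -0.203  0.02 ]
side e [ 0.645 -0.44   0.004] [ 0.631 -0.414  0.02 ]
side s [0.394 0.044 0.03 ] [0.4   0.034 0.02 ]
side p [0.5   0.341 0.052] [0.524 0.323 0.02 ]
side t [0.398 0.235 0.016] [0.395 0.237 0.02 ]
side cs [0.594 0.148 0.005] [0.581 0.16  0.02 ]
```

```bash
ls pics; python3 -c "
import cv2
for n in('scene','side'): print(cv2.imread(f'pics/{n}0z.png').shape)"
```

```text
scene0.png
scene0z.png
side0.png
side0z.png
wrist0.png
(594, 495, 3)
(594, 594, 3)
```

View pics/scene0z.png

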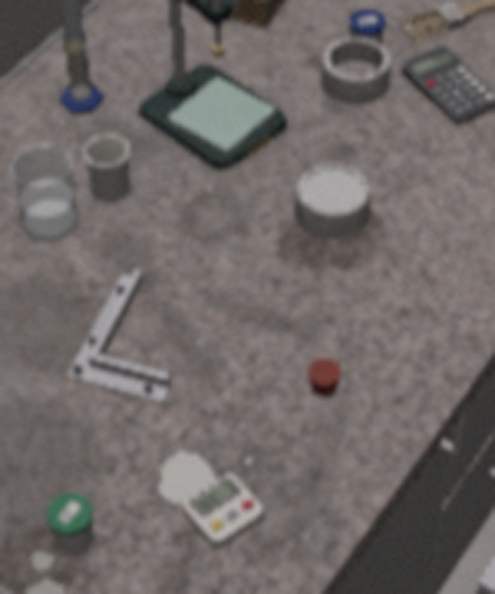

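View pics/side0z.png

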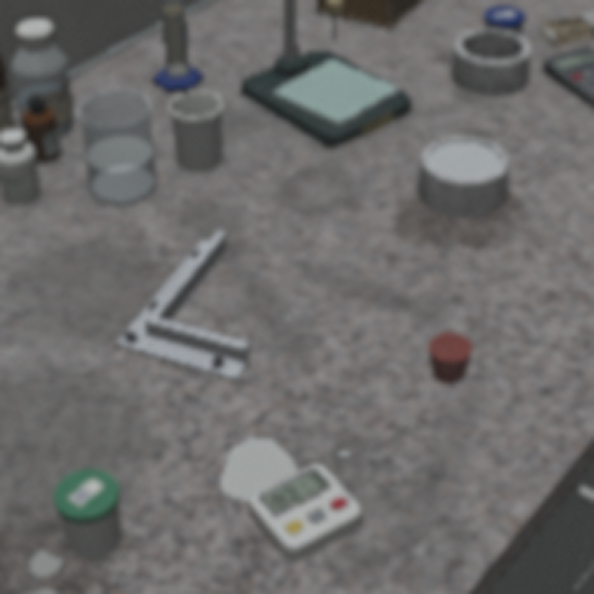

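Call:
drive_tool:
  travel:
    - [0.03,-0.026,0]
    - [0.06,-0.053,0]
    - [0.09,-0.079,0]
    - [0.12,-0.106,0]
    - [0.15,-0.132,0]
    - [0.18,-0.158,0]
    - [0.21,-0.185,0]
    - [0.24,-0.211,0]
    - [0.27,-0.238,0]
    - [0.3,-0.264,0]
    - [0.33,-0.29,0]
    - [0.36,-0.317,0]
    - [0.39,-0.343,0]
    - [0.42,-0.37,0]
    - [0.45,-0.396,0]
    - [0.48,-0.42,0]
    - [0.51,-0.45,0]
    - [0.515,-0.453,0]
    - [0.515,-0.453,0]
    - [0.515,-0.453,0]
  turn:
    - [0,0,-3.5]
    - [0,0,-7]
    - [0,0,-10.5]
    - [0,0,-14]
    - [0,0,-17.5]
    - [0,0,-21]
    - [0,0,-24.5]
    - [0,0,-28]
    - [0,0,-31.5]
    - [0,0,-35]
    - [0,0,-38.5]
    - [0,0,-42]
    - [0,0,-45.5]
    - [0,0,-49]
    - [0,0,-52.5]
    - [0,0,-56]
    - [0,0,-57]
    - [0,0,-57]
    - [0,0,-57]
    - [0,0,-57]
  gripper: [0.06,0.06,0.06,0.06,0.06,0.06,0.06,0.06,0.06,0.06,0.06,0.06,0.06,0.06,0.06,0.06,0.06,0.06,0.06,0.06]

```text
t: 2.15
eef_pos: [0.5288, -0.0013, 0.2312]
orientation: [[0.338, 0.941, -0.001], [0.941, -0.338, -0.001], [-0.001, -0.0, -1.0]]
wrist_force: [-0.1, -1.2, -0.8]
gripper_width: 0.0601
```

```bash
python3 - <<'E'
from bench import r
from h import *
s=r.state()
for k in ('t','eef_pos','orientation','joints','wrist_force','gripper_width'): print(k,np.round(s[k],4).tolist())
c=r.read_camera('wrist'); cv2.imwrite('pics/w1.png',c['frame']); np.savez('w1.npz',**c); print(np.round(c['pose'],3).tolist())
cv2.imwrite('pics/w1z.png',cv2.resize(c['frame'],None,fx=1.55,fy=1.55,interpolation=cv2.INTER_CUBIC))
E
```

```text
t 2.15
eef_pos [0.5288, -0.0013, 0.2312]
orientation [[0.3383, 0.941, -0.0006], [0.941, -0.3383, -0.0005], [-0.0007, -0.0004, -1.0]]
joints [3.6015, 36.7773, -12.685, 94.5098, 9.9375, 49.8529, -32.8426]
wrist_force [-0.1353, -1.2428, -0.761]
gripper_width 0.0601
[[0.941, 0.322, 0.101, 0.554], [-0.338, 0.9, 0.277, 0.07], [-0.002, -0.295, 0.956, 0.374], [0.0, 0.0, 0.0, 1.0]]
```

View pics/w1z.png

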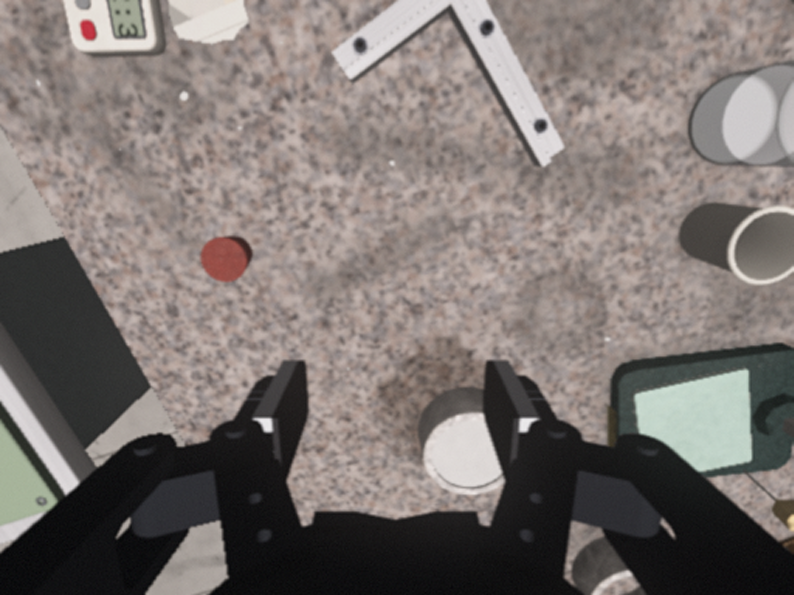

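The wrist view shows the stop with its corner near zoomed pixel (452,5) and leg ends near (340,65) and (552,155). The filled mould is at (468,450), partly behind a finger, and the stopper is at (225,258). Next I'll zoom in on the stop.

```bash
python3 - <<'E'
from h import *
c=load('w1.npz'); f=c['frame'][0:115,205:375]
cv2.imwrite('pics/w1stop.png',cv2.resize(f,None,fx=4.7,fy=4.7,interpolation=cv2.INTER_CUBIC))
f=load('scene0.npz')['frame'][190:250,185:235]
cv2.imwrite('pics/scstop.png',cv2.resize(f,None,fx=9,fy=9,interpolation=cv2.INTER_CUBIC))
E
```

```text
(no output)
```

View pics/w1stop.png

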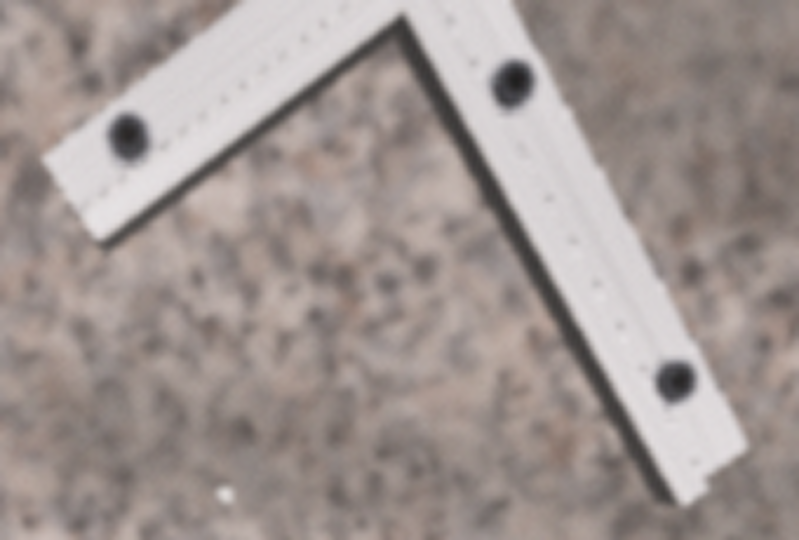

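View pics/scstop.png

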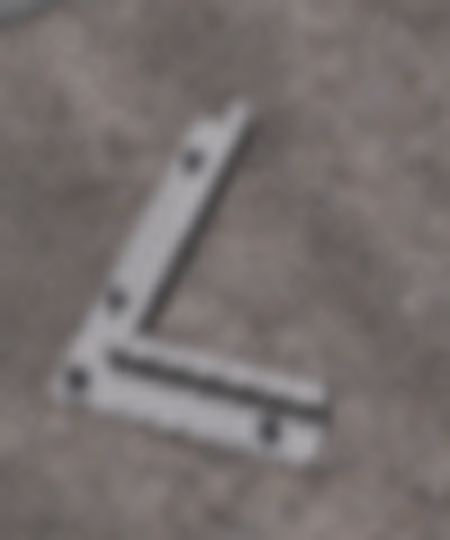

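```bash
cat > fitstop.py <<'E'
from h import *
def fitline(c,a,b,z=0.022,h=5):
    # bright->dark edge along segment a-b (px), sampled on perpendicular profiles
    g=cv2.cvtColor(c['frame'],cv2.COLOR_BGR2GRAY).astype(np.float32)
    a,b=np.array(a,float),np.array(b,float);d=(b-a)/np.linalg.norm(b-a);n=np.array([-d[1],d[0]])
    ts=np.linspace(0.08,0.92,60);off=np.arange(-h,h+.01,.25)
    pts=[]
    for t in ts:
        p=a+t*(b-a)+off[:,None]*n
        v=cv2.remap(g,p[:,0].astype(np.float32)[None],p[:,1].astype(np.float32)[None],cv2.INTER_LINEAR)[0]
        gr=np.abs(np.gradient(v)); i=np.argmax(gr*np.exp(-(off/3)**2)); pts.append(p[i])
    P=onplane(c,pts,z)[:,:2]
    vx,vy,x,y=cv2.fitLine(P.astype(np.float32),cv2.DIST_HUBER,0,0.001,0.001).ravel()
    res=np.std((P-[x,y])@np.array([-vy,vx]))
    return np.array([x,y]),np.array([vx,vy]),res
def stop(c,cor,side,far):
    p1,d1,r1=fitline(c,cor,side);p2,d2,r2=fitline(c,cor,far)
    if d1[0]>0:d1=-d1
    if d2[1]>0:d2=-d2
    t=np.linalg.solve(np.c_[d1,-d2],p2-p1);C=p1+t[0]*d1
    X=-d1;Y=-d2
    e=onplane(c,[cor,side,far],.022)[:,:2]
    print('corner',C.round(4),'yawX',np.degrees(np.arctan2(X[1],X[0])).round(2),'yawY-90',(np.degrees(np.arctan2(Y[1],Y[0]))-90).round(2),'res',r1,r2,'lens',np.linalg.norm(e[1]-e[0]),np.linalg.norm(e[2]-e[0]))
    th=(np.arctan2(X[1],X[0])+np.arctan2(Y[1],Y[0])-np.pi/2)/2
    R=np.array([[np.cos(th),-np.sin(th)],[np.sin(th),np.cos(th)]])
    print(' th',np.degrees(th),'seat',(C+R@[-.0455,-.0455]).round(4))
    return C,th
E
python3 - <<'E'
from fitstop import *
w=load('w1.npz');s=load('scene0.npz');d=load('side0.npz')
z=4.7
stop(w,(205+403/z,17/z),(205+103/z,240/z),(205+683/z,505/z))
stop(s,(185+140/9,190+335/9),(185+325/9,190+385/9),(185+250/9,190+105/9))
print(proj(d,[[.6,.13,0.022]]))
# mould, spare: top ellipse
for n,c,box in (('scene',s,(255,165,290,205)),('side',d,(270,155,310,195)),('wrist',w,(255,240,345,325))):
    x0,y0,x1,y1=box
    f=c['frame'][y0:y1,x0:x1]; g=f.min(2)
    _,m=cv2.threshold(g,0,255,cv2.THRESH_OTSU)
    k=cv2.findContours(m,cv2.RETR_EXTERNAL,cv2.CHAIN_APPROX_NONE)[0];k=max(k,key=cv2.contourArea).reshape(-1,2)+[x0,y0]
    P=onplane(c,k,.04)[:,:2]
    A=np.c_[2*P,np.ones(len(P))];q=np.linalg.lstsq(A,(P**2).sum(1),rcond=None)[0]
    print(n,'mould c',q[:2].round(4),'r',np.sqrt(q[2]+q[:2]@q[:2]).round(4), 'bbox',P.min(0).round(3),P.max(0).round(3))
    cv2.imwrite(f'pics/m_{n}.png',cv2.resize(np.hstack([f,cv2.merge([m]*3)]),None,fx=4,fy=4,interpolation=cv2.INTER_NEAREST))
E
```

```text
corner [0.6213 0.1485] yawX 14.25 yawY-90 14.45 res 0.0001407155858894681 0.00015452306884362253 lens 0.08260442409931444 0.1285983294230064
 th 14.349014 seat [0.5885 0.0932]
corner [0.6214 0.1544] yawX 14.44 yawY-90 14.37 res 0.001178851113323077 0.000630684638963324 lens 0.07882120019476789 0.128164553678291
 th 14.403697 seat [0.5887 0.099 ]
[[207.3499918  214.98254636]]
scene mould c [ 0.5331 -0.1918] r 0.0399 bbox [ 0.493 -0.235] [ 0.575 -0.151]
side mould c [ 0.5306 -0.1888] r 0.0401 bbox [ 0.489 -0.231] [ 0.574 -0.148]
wrist mould c [ 0.5106 -0.1931] r 0.0455 bbox [ 0.452 -0.244] [ 0.552 -0.146]
```

Call:
drive_tool:
  travel:
    - [-0.03,0.008,0]
    - [-0.06,0.016,0]
    - [-0.09,0.024,0]
    - [-0.12,0.032,0]
    - [-0.15,0.04,0]
    - [-0.18,0.048,0]
    - [-0.21,0.056,0]
    - [-0.24,0.063,0]
    - [-0.257,0.067,0]
    - [-0.257,0.067,0]
    - [-0.257,0.067,0]
  turn:
    - [0,0,0]
    - [0,0,0]
    - [0,0,0]
    - [0,0,0]
    - [0,0,0]
    - [0,0,0]
    - [0,0,0]
    - [0,0,0]
    - [0,0,0]
    - [0,0,0]
    - [0,0,0]
  gripper: [0.06,0.06,0.06,0.06,0.06,0.06,0.06,0.06,0.06,0.06,0.06]

```text
t: 3.3
eef_pos: [0.505, -0.2653, 0.2314]
orientation: [[0.339, 0.941, -0.0], [0.941, -0.339, 0.0], [0.0, -0.0, -1.0]]
wrist_force: [-0.6, 0.1, -0.8]
gripper_width: 0.0598
```

```bash
cat > fitm.py <<'E'
from h import *
def circ(P):
    A=np.c_[2*P,np.ones(len(P))];q=np.linalg.lstsq(A,(P**2).sum(1),rcond=None)[0]
    return q[:2],np.sqrt(q[2]+q[:2]@q[:2])
def mould(c,ctr,z=.04,r=.0455):
    # radial profile: last strong edge of rim around predicted centre
    pass
E
python3 - <<'E'
from bench import r
from h import *
from fitm import circ
s=r.state()
for k in ('t','eef_pos','orientation','joints','wrist_force','gripper_width'): print(k,np.round(s[k],4).tolist())
c=r.read_camera('wrist'); np.savez('w2.npz',**c)
im=c['frame'].copy()
t=np.linspace(0,2*np.pi,100)
for z,col in ((.04,(0,0,255)),(0,(0,255,0))):
    q=proj(c,np.c_[.532+.0455*np.cos(t),-.191+.0455*np.sin(t),np.full(100,z)])
    for a in q: 
        if 0<a[0]<511 and 0<a[1]<383: im[int(a[1]),int(a[0])]=col
cv2.imwrite('pics/w2.png',cv2.resize(im,None,fx=1.55,fy=1.55,interpolation=cv2.INTER_NEAREST))
E
```

```text
t 3.3
eef_pos [0.505, -0.2653, 0.2314]
orientation [[0.3386, 0.9409, -0.0001], [0.9409, -0.3386, 0.0003], [0.0002, -0.0002, -1.0]]
joints [32.048, 40.475, -14.8845, 85.786, 11.6893, 55.2785, -5.8996]
wrist_force [-0.5657, 0.0908, -0.7933]
gripper_width 0.0598
```

View pics/w2.png

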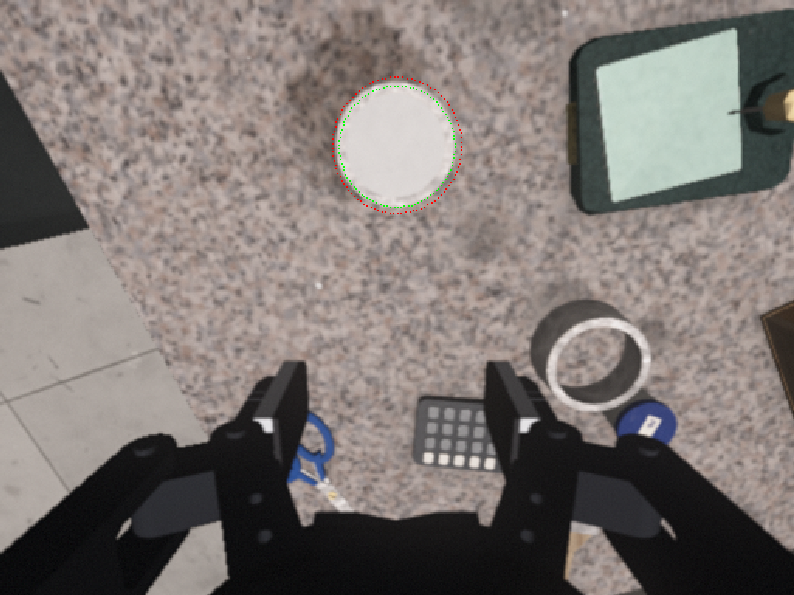

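The overlay of my mould estimate (0.532, -0.191) fits the rim at (395,146), and the jaws are centred on it at column 395. The ground below the fingers is clear: the calculator and the spare ring are well behind. I'll lower behind the mould.

Call:
drive_tool:
  travel:
    - [0,0,0.03]
    - [0,0,0.065]
    - [0,0,0.1]
    - [0,0,0.135]
    - [0,0,0.165]
    - [0,0,0.19]
    - [0,0,0.205]
    - [0,0,0.215]
    - [0,0,0.22]
    - [0,0,0.223]
    - [0,0,0.223]
  turn:
    - [0,0,0]
    - [0,0,0]
    - [0,0,0]
    - [0,0,0]
    - [0,0,0]
    - [0,0,0]
    - [0,0,0]
    - [0,0,0]
    - [0,0,0]
    - [0,0,0]
    - [0,0,0]
  gripper: [0.06,0.06,0.06,0.06,0.06,0.06,0.06,0.06,0.06,0.06,0.06]

```text
t: 4.45
eef_pos: [0.5059, -0.265, 0.0087]
orientation: [[0.337, 0.941, 0.001], [0.941, -0.337, -0.0], [0.0, 0.001, -1.0]]
wrist_force: [-0.9, 0.5, 0.7]
gripper_width: 0.0601
```

```bash
python3 - <<'E'
from bench import r
from h import *
s=r.state()
for k in ('t','eef_pos','wrist_force','gripper_width'): print(k,np.round(s[k],4).tolist())
c=r.read_camera('wrist'); np.savez('w3.npz',**c)
d=r.read_camera('side'); 
cv2.imwrite('pics/w3.png',np.hstack([cv2.resize(c['frame'],(400,300)),cv2.resize(d['frame'][100:268,220:400],(400,300))]))
E
```

```text
t 4.45
eef_pos [0.5059, -0.265, 0.0087]
wrist_force [-0.9082, 0.477, 0.6683]
gripper_width 0.0601
```

View pics/w3.png

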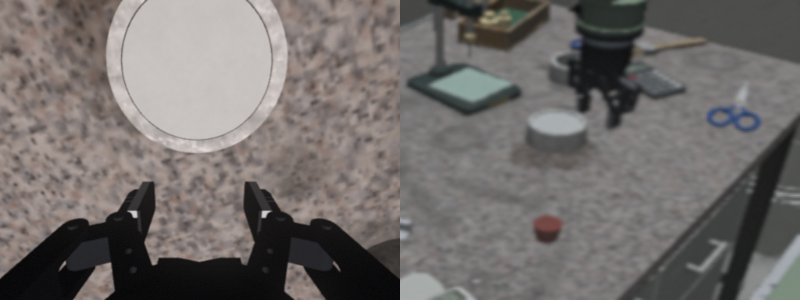

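The mould stands straight ahead of the fingers, with its rim bottom at (197,150) and about 35 mm between them. Next is a slow advance to contact.

Call:
drive_tool:
  travel:
    - [0.008,0,0]
    - [0.016,0,0]
    - [0.022,0,0]
    - [0.026,0,0]
    - [0.029,0,0]
    - [0.032,0,0]
    - [0.034,0,0]
    - [0.036,0,0]
    - [0.038,0,0]
    - [0.04,0,0]
    - [0.042,0,0]
    - [0.044,0,0]
    - [0.046,0,0]
    - [0.048,0,0]
    - [0.05,0,0]
  turn:
    - [0,0,0]
    - [0,0,0]
    - [0,0,0]
    - [0,0,0]
    - [0,0,0]
    - [0,0,0]
    - [0,0,0]
    - [0,0,0]
    - [0,0,0]
    - [0,0,0]
    - [0,0,0]
    - [0,0,0]
    - [0,0,0]
    - [0,0,0]
    - [0,0,0]
  gripper: [0.06,0.06,0.06,0.06,0.06,0.06,0.06,0.06,0.06,0.06,0.06,0.06,0.06,0.06,0.06]

```text
t: 6.05
eef_pos: [0.5226, -0.2177, 0.0083]
orientation: [[0.337, 0.941, 0.0], [0.941, -0.337, 0.0], [0.0, -0.0, -1.0]]
wrist_force: [-0.6, -2.0, 0.2]
gripper_width: 0.0604
```

```bash
cat > look.py <<'E'
import sys
from bench import r
from h import *
s=r.state()
for k in ('t','eef_pos','orientation','wrist_force','gripper_width'): print(k,np.round(s[k],4).tolist())
n=sys.argv[1]
c=r.read_camera('wrist'); np.savez(n+'.npz',**c)
d=r.read_camera('side'); np.savez(n+'s.npz',**d)
cv2.imwrite(f'pics/{n}.png',np.hstack([cv2.resize(c['frame'],(400,300)),cv2.resize(d['frame'][100:268,180:360],(400,300))]))
E
python3 look.py w4
```

```text
t 6.05
eef_pos [0.5226, -0.2177, 0.0083]
orientation [[0.3374, 0.9413, 0.0], [0.9413, -0.3374, 0.0001], [0.0001, -0.0, -1.0]]
wrist_force [-0.6495, -1.9867, 0.1786]
gripper_width 0.0604
```

View pics/w4.png

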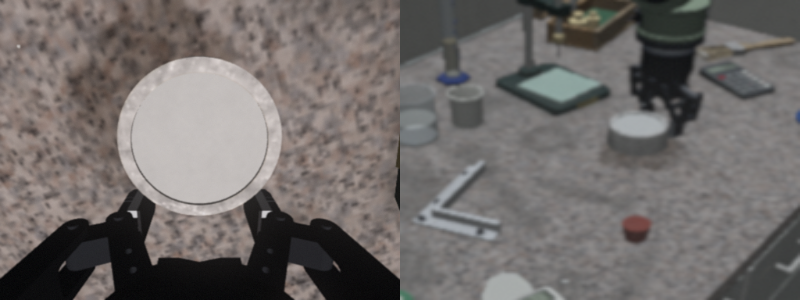

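Both fingers now cradle the mould, which is flat with its centre at (200,136) in the left picture. I'll measure its centre relative to the TCP.

```bash
cat > mc.py <<'E'
from h import *
from fitm import circ
def paste(c,guess,n=''):
    # paste disc edge (dark groove) by radial search round the guess, z=.04
    g=cv2.GaussianBlur(cv2.cvtColor(c['frame'],cv2.COLOR_BGR2GRAY),(3,3),0).astype(np.float32)
    ctr=np.array(guess,float)
    for it in range(4):
        pts=[]
        for t in np.linspace(0,2*np.pi,120,endpoint=False):
            rr=np.arange(.030,.044,.00025)
            P=np.c_[ctr[0]+rr*np.cos(t),ctr[1]+rr*np.sin(t),np.full(len(rr),.04)]
            q=proj(c,P).astype(np.float32)
            if (q<0).any() or (q[:,0]>510).any() or (q[:,1]>382).any(): continue
            v=cv2.remap(g,q[None,:,0],q[None,:,1],cv2.INTER_LINEAR)[0]
            i=np.argmin(v[:]); 
            pts.append(P[i,:2])
        pts=np.array(pts); 
        for _ in range(3):
            ctr,rad=circ(pts); e=abs(np.linalg.norm(pts-ctr,axis=1)-rad); pts=pts[e<max(.0008,np.median(e)*2)]
    return ctr,rad,len(pts)
E
python3 - <<'E'
from mc import *
for f,tcp in (('w2',None),('w3',(.5059,-.265)),('w4',(.5226,-.2177))):
    c=load(f+'.npz'); g=(.532,-.191) if f!='w4' else (.538,-.1745)
    ctr,rad,n=paste(c,g); print(f,ctr.round(4),rad.round(4),n)
    if tcp:
        d=ctr-tcp; h=np.array([.3374,.9413]); y=np.array([.9413,-.3374]); print('  tool-frame offset',(d@h).round(4),(d@y).round(4))
E
```

```text
w2 [ 0.5317 -0.1905] 0.0436 107
w3 [ 0.5308 -0.1894] 0.0426 61
  tool-frame offset 0.0796 -0.002
w4 [ 0.5398 -0.1707] 0.041 111
  tool-frame offset 0.05 0.0003
```

Call:
drive_tool:
  travel:
    - [0.003,-0.0006,0]
    - [0.007,-0.0013,0]
    - [0.012,-0.0022,0]
    - [0.018,-0.0033,0]
    - [0.024,-0.0044,0]
    - [0.03,-0.0055,0]
    - [0.036,-0.0066,0]
    - [0.043,-0.0079,0]
    - [0.05,-0.0092,0]
    - [0.057,-0.0105,0]
    - [0.064,-0.0118,0]
    - [0.071,-0.0131,0]
    - [0.078,-0.0144,0]
    - [0.085,-0.0157,0]
    - [0.092,-0.017,0]
    - [0.099,-0.0182,0]
    - [0.105,-0.0194,0]
    - [0.11,-0.0203,0]
    - [0.114,-0.021,0]
    - [0.116,-0.0214,0]
  turn:
    - [0,0,0]
    - [0,0,0]
    - [0,0,0]
    - [0,0,0]
    - [0,0,0]
    - [0,0,0]
    - [0,0,0]
    - [0,0,0]
    - [0,0,0]
    - [0,0,0]
    - [0,0,0]
    - [0,0,0]
    - [0,0,0]
    - [0,0,0]
    - [0,0,0]
    - [0,0,0]
    - [0,0,0]
    - [0,0,0]
    - [0,0,0]
    - [0,0,0]
  gripper: [0.06,0.06,0.06,0.06,0.06,0.06,0.06,0.06,0.06,0.06,0.06,0.06,0.06,0.06,0.06,0.06,0.06,0.06,0.06,0.06]

```text
t: 8.15
eef_pos: [0.5416, -0.101, 0.0083]
orientation: [[0.337, 0.941, 0.0], [0.941, -0.337, 0.0], [0.0, 0.0, -1.0]]
wrist_force: [-0.5, -2.1, -0.3]
gripper_width: 0.0599
```

```bash
python3 look.py w5; python3 - <<'E'
from mc import *
c=load('w5.npz')
from bench import r
s=r.state();p=s['eef_pos'];O=s['orientation']
print('z tcp',p[2]);h=O[:2,0];y=O[:2,1]
ctr,rad,n=paste(c,p[:2]+.05*h);print(ctr.round(4),rad.round(4),n,'off',((ctr-p[:2])@h).round(4),((ctr-p[:2])@y).round(4))
for nm,t in (('preseat',(.5808,.0803)),('seat',(.5885,.0932))):
    d=np.array(t)-ctr; print(nm,'to go tool x,y',(d@h).round(4),(d@y).round(4))
E
```

```text
t 8.15
eef_pos [0.5416, -0.101, 0.0083]
orientation [[0.3371, 0.9415, 0.0001], [0.9415, -0.3371, 0.0002], [0.0002, 0.0, -1.0]]
wrist_force [-0.4921, -2.1468, -0.2631]
gripper_width 0.0599
z tcp 0.008312883425842986
[ 0.5577 -0.0526] 0.0417 106 off 0.0512 -0.0012
preseat to go tool x,y 0.1329 -0.0231
seat to go tool x,y 0.1476 -0.0202
```

View pics/w5.png

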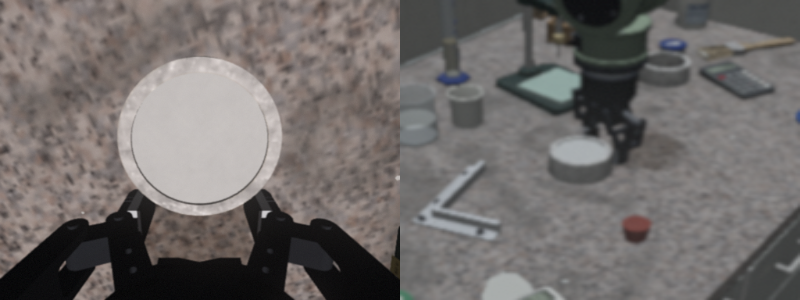

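The mould rides flat in the cradle at (200,136), and the stopper is well clear. I'll carry on to about 40 mm short of the seat.

Call:
drive_tool:
  travel:
    - [0.003,-0.0005,0]
    - [0.007,-0.0012,0]
    - [0.012,-0.0021,0]
    - [0.018,-0.0031,0]
    - [0.024,-0.0042,0]
    - [0.03,-0.0052,0]
    - [0.036,-0.0063,0]
    - [0.042,-0.0073,0]
    - [0.048,-0.0083,0]
    - [0.054,-0.0094,0]
    - [0.06,-0.0104,0]
    - [0.066,-0.0115,0]
    - [0.072,-0.0125,0]
    - [0.078,-0.0136,0]
    - [0.084,-0.0146,0]
    - [0.09,-0.0156,0]
    - [0.096,-0.0167,0]
    - [0.101,-0.0176,0]
    - [0.104,-0.0181,0]
    - [0.106,-0.0184,0]
  turn:
    - [0,0,0]
    - [0,0,0]
    - [0,0,0]
    - [0,0,0]
    - [0,0,0]
    - [0,0,0]
    - [0,0,0]
    - [0,0,0]
    - [0,0,0]
    - [0,0,0]
    - [0,0,0]
    - [0,0,0]
    - [0,0,0]
    - [0,0,0]
    - [0,0,0]
    - [0,0,0]
    - [0,0,0]
    - [0,0,0]
    - [0,0,0]
    - [0,0,0]
  gripper: [0.06,0.06,0.06,0.06,0.06,0.06,0.06,0.06,0.06,0.06,0.06,0.06,0.06,0.06,0.06,0.06,0.06,0.06,0.06,0.06]

```text
t: 10.25
eef_pos: [0.5599, 0.0048, 0.0083]
orientation: [[0.337, 0.941, -0.0], [0.941, -0.337, 0.0], [0.0, -0.0, -1.0]]
wrist_force: [-0.6, -2.3, -0.2]
gripper_width: 0.0601
```

```bash
python3 look.py w6; cat > m6.py <<'E'
import sys
from mc import *
c=load(sys.argv[1]+'.npz')
from bench import r
s=r.state();p=s['eef_pos'];O=s['orientation']
h=O[:2,0];y=O[:2,1]
ctr,rad,n=paste(c,p[:2]+.05*h);print(ctr.round(4),rad.round(4),n,'off',((ctr-p[:2])@h).round(4),((ctr-p[:2])@y).round(4))
for nm,t in (('preseat',(.5808,.0803)),('seat',(.5885,.0932))):
    d=np.array(t)-ctr; print(nm,'to go tool x,y',(d@h).round(4),(d@y).round(4))
cv2.imwrite(f'pics/{sys.argv[1]}z.png',cv2.resize(c['frame'],None,fx=1.55,fy=1.55,interpolation=cv2.INTER_CUBIC))
E
python3 m6.py w6
```

```text
t 10.25
eef_pos [0.5599, 0.0048, 0.0083]
orientation [[0.3373, 0.9414, -0.0001], [0.9414, -0.3373, 0.0001], [0.0, -0.0001, -1.0]]
wrist_force [-0.6382, -2.2533, -0.2073]
gripper_width 0.0601
[0.5769 0.0519] 0.0412 112 off 0.05 0.0
preseat to go tool x,y 0.028 -0.0059
seat to go tool x,y 0.0428 -0.003
```

View pics/w6z.png

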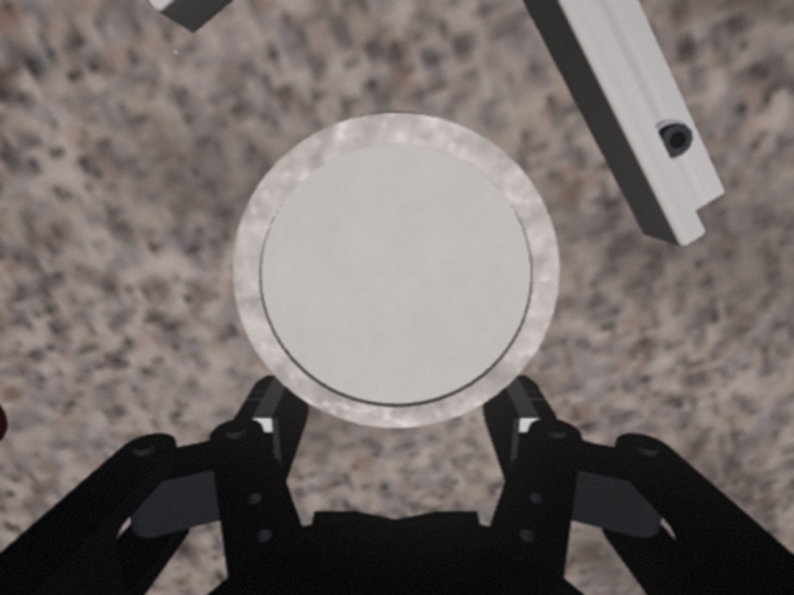

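The mould is at (397,270) with the far leg to its right and the side-leg end at the top left, as computed. I'll go on to the pre-seat point, then along the diagonal.

Call:
drive_tool:
  travel:
    - [0.002,-0.0004,0]
    - [0.005,-0.0011,0]
    - [0.009,-0.0019,0]
    - [0.013,-0.0028,0]
    - [0.017,-0.0036,0]
    - [0.021,-0.0045,0]
    - [0.025,-0.0054,0]
    - [0.028,-0.006,0]
    - [0.031,-0.0054,0]
    - [0.033,-0.005,0]
    - [0.035,-0.0046,0]
    - [0.036,-0.0044,0]
  turn:
    - [0,0,0]
    - [0,0,0]
    - [0,0,0]
    - [0,0,0]
    - [0,0,0]
    - [0,0,0]
    - [0,0,0]
    - [0,0,0]
    - [0,0,0]
    - [0,0,0]
    - [0,0,0]
    - [0,0,0]
  gripper: [0.06,0.06,0.06,0.06,0.06,0.06,0.06,0.06,0.06,0.06,0.06,0.06]

```text
t: 11.55
eef_pos: [0.568, 0.04, 0.0083]
orientation: [[0.337, 0.941, -0.0], [0.941, -0.337, 0.0], [0.0, -0.0, -1.0]]
wrist_force: [-0.3, -2.8, 1.1]
gripper_width: 0.0602
```

```bash
python3 look.py w7;python3 m6.py w7
```

```text
t 11.55
eef_pos [0.568, 0.04, 0.0083]
orientation [[0.3375, 0.9413, -0.0001], [0.9413, -0.3375, 0.0001], [0.0001, -0.0002, -1.0]]
wrist_force [-0.279, -2.7961, 1.0662]
gripper_width 0.0602
[0.5868 0.0886] 0.0427 85 off 0.052 0.0014
preseat to go tool x,y -0.0098 -0.0029
seat to go tool x,y 0.0049 0.0
```

View pics/w7z.png

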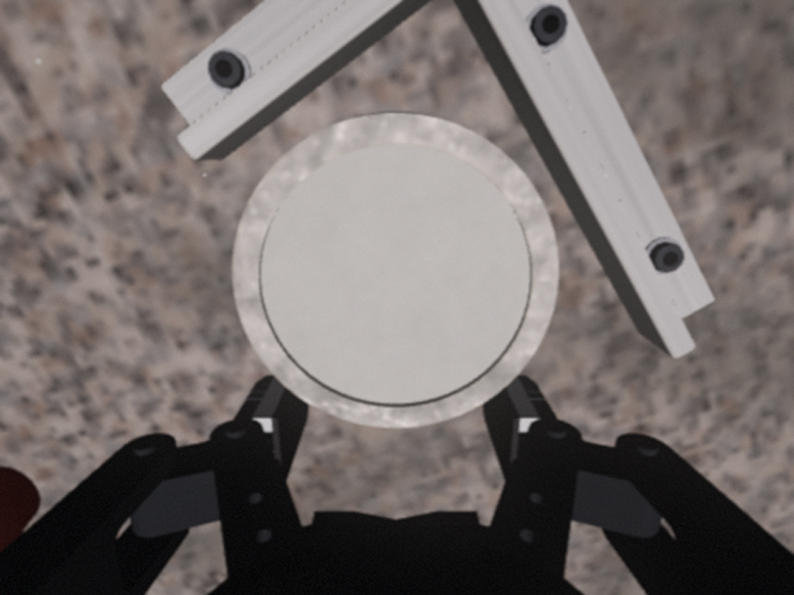

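Both legs now flank the mould: the side leg runs (200,158)–(420,0) and the far leg (480,0)–(676,355), with a few mm left. I'll creep along the diagonal and watch the force.

Call:
drive_tool:
  travel:
    - [0.001,0.0002,0]
    - [0.002,0.0004,0]
    - [0.003,0.0006,0]
    - [0.004,0.0008,0]
    - [0.005,0.001,0]
    - [0.006,0.0012,0]
    - [0.006,0.0012,0]
  turn:
    - [0,0,0]
    - [0,0,0]
    - [0,0,0]
    - [0,0,0]
    - [0,0,0]
    - [0,0,0]
    - [0,0,0]
  gripper: [0.06,0.06,0.06,0.06,0.06,0.06,0.06]

```text
t: 12.35
eef_pos: [0.5712, 0.0454, 0.0083]
orientation: [[0.337, 0.941, 0.0], [0.941, -0.337, 0.0], [0.0, 0.0, -1.0]]
wrist_force: [-1.4, -1.7, 0.2]
gripper_width: 0.0601
```

Call:
drive_tool:
  travel:
    - [0.0005,0.0001,0]
    - [0.001,0.0002,0]
    - [0.001,0.0002,0]
  turn:
    - [0,0,0]
    - [0,0,0]
    - [0,0,0]
  gripper: [0.06,0.06,0.06]

```text
t: 12.65
eef_pos: [0.5716, 0.0461, 0.0083]
orientation: [[0.337, 0.941, 0.0], [0.941, -0.337, 0.0], [0.0, -0.0, -1.0]]
wrist_force: [-0.6, -1.5, 0.6]
gripper_width: 0.0601
```

Force is still only the sliding friction (about 2 N), so I'll keep creeping.

Call:
drive_tool:
  travel:
    - [0.0005,0.0001,0]
    - [0.001,0.0002,0]
    - [0.001,0.0002,0]
  turn:
    - [0,0,0]
    - [0,0,0]
    - [0,0,0]
  gripper: [0.06,0.06,0.06]

```text
t: 12.95
eef_pos: [0.5722, 0.047, 0.0083]
orientation: [[0.337, 0.941, 0.0], [0.941, -0.337, 0.0], [0.0, 0.0, -1.0]]
wrist_force: [-1.8, -1.9, 0.8]
gripper_width: 0.0602
```

Call:
drive_tool:
  travel:
    - [0.0005,0.0001,0]
    - [0.001,0.0002,0]
    - [0.001,0.0002,0]
  turn:
    - [0,0,0]
    - [0,0,0]
    - [0,0,0]
  gripper: [0.06,0.06,0.06]

```text
t: 13.25
eef_pos: [0.5727, 0.0479, 0.0083]
orientation: [[0.337, 0.941, 0.0], [0.941, -0.337, 0.0], [0.0, -0.0, -1.0]]
wrist_force: [-1.4, -1.3, 0.2]
gripper_width: 0.0596
```

```bash
python3 look.py w8;python3 m6.py w8
```

```text
t 13.25
eef_pos [0.5727, 0.0479, 0.0083]
orientation [[0.3374, 0.9414, 0.0001], [0.9414, -0.3374, 0.0002], [0.0002, -0.0, -1.0]]
wrist_force [-1.4021, -1.3035, 0.1651]
gripper_width 0.0596
[0.5889 0.0954] 0.0414 109 off 0.0502 -0.0008
preseat to go tool x,y -0.017 -0.0025
seat to go tool x,y -0.0022 0.0004
```

View pics/w8z.png

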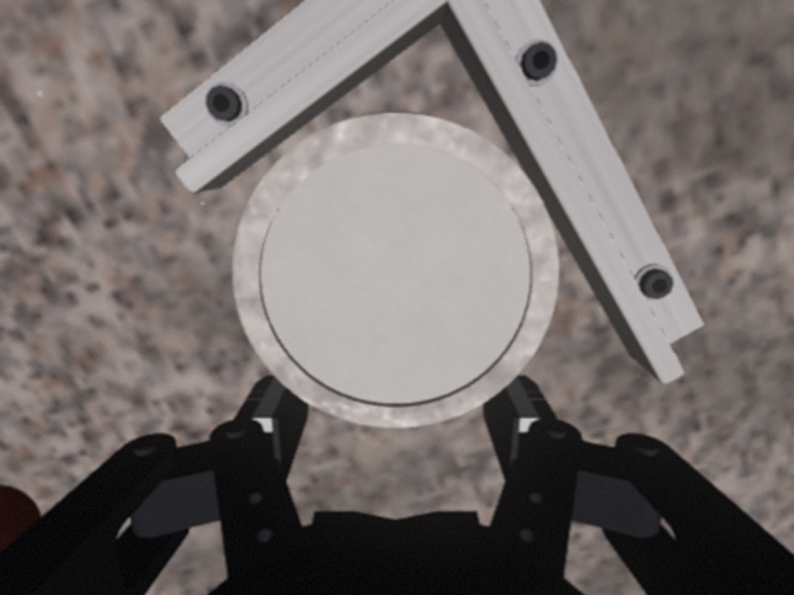

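```bash
cat > gap.py <<'E'
import sys
from fitstop import *
from mc import paste
def gaps(n,cor,side,far,guess,z=1.55):
    c=load(n+'.npz'); S=lambda p:(p[0]/z,p[1]/z)
    C,th=stop(c,S(cor),S(side),S(far))
    ctr,rad,k=paste(c,guess); R=np.array([[np.cos(th),-np.sin(th)],[np.sin(th),np.cos(th)]])
    q=R.T@(ctr-C); print('mould',ctr.round(4),'in stop',q.round(4),'gaps far,side',(-q-.0455).round(4), 'r',rad.round(4),k)
E
python3 - <<'E'
from gap import *
gaps('w8',(449,8),(195,190),(665,382),(.5896,.095))
E
```

```text
corner [0.6218 0.1487] yawX 14.12 yawY-90 14.53 res 7.109192126470192e-05 5.379903200119216e-05 lens 0.08261446654531138 0.1270651673484687
 th 14.325791 seat [0.589  0.0933]
mould [0.5888 0.0954] in stop [-0.0451 -0.0435] gaps far,side [-0.0004 -0.002 ] r 0.0414 105
```

By vision the gap is about 0±2 mm, but the force still shows free sliding. I'll creep on until it rises.

Call:
drive_tool:
  travel:
    - [0.0005,0.0001,0]
    - [0.001,0.0002,0]
    - [0.001,0.0002,0]
  turn:
    - [0,0,0]
    - [0,0,0]
    - [0,0,0]
  gripper: [0.06,0.06,0.06]

```text
t: 13.65
eef_pos: [0.5732, 0.0487, 0.0083]
orientation: [[0.337, 0.941, 0.0], [0.941, -0.337, 0.0], [0.0, 0.0, -1.0]]
wrist_force: [-1.3, -1.7, -0.2]
gripper_width: 0.0601
```

Call:
drive_tool:
  travel:
    - [0.0005,0.0001,0]
    - [0.001,0.0002,0]
    - [0.001,0.0002,0]
  turn:
    - [0,0,0]
    - [0,0,0]
    - [0,0,0]
  gripper: [0.06,0.06,0.06]

```text
t: 13.95
eef_pos: [0.5737, 0.0496, 0.0083]
orientation: [[0.337, 0.941, 0.0], [0.941, -0.337, 0.0], [0.0, -0.0, -1.0]]
wrist_force: [-0.7, -1.8, 0.1]
gripper_width: 0.0601
```

Call:
drive_tool:
  travel:
    - [0.0005,0.0001,0]
    - [0.001,0.0002,0]
    - [0.001,0.0002,0]
  turn:
    - [0,0,0]
    - [0,0,0]
    - [0,0,0]
  gripper: [0.06,0.06,0.06]

```text
t: 14.25
eef_pos: [0.5743, 0.0505, 0.0083]
orientation: [[0.337, 0.941, 0.0], [0.941, -0.337, 0.0], [0.0, 0.0, -1.0]]
wrist_force: [-1.6, -1.5, -0.7]
gripper_width: 0.0602
```

```bash
python3 look.py w9;python3 m6.py w9
```

```text
t 14.25
eef_pos [0.5743, 0.0505, 0.0083]
orientation [[0.3374, 0.9414, 0.0001], [0.9414, -0.3374, 0.0002], [0.0002, 0.0, -1.0]]
wrist_force [-1.5789, -1.5104, -0.7426]
gripper_width 0.0602
[0.5879 0.0977] 0.0404 88 off 0.049 -0.0031
preseat to go tool x,y -0.0187 -0.0008
seat to go tool x,y -0.004 0.0021
```

View pics/w9z.png

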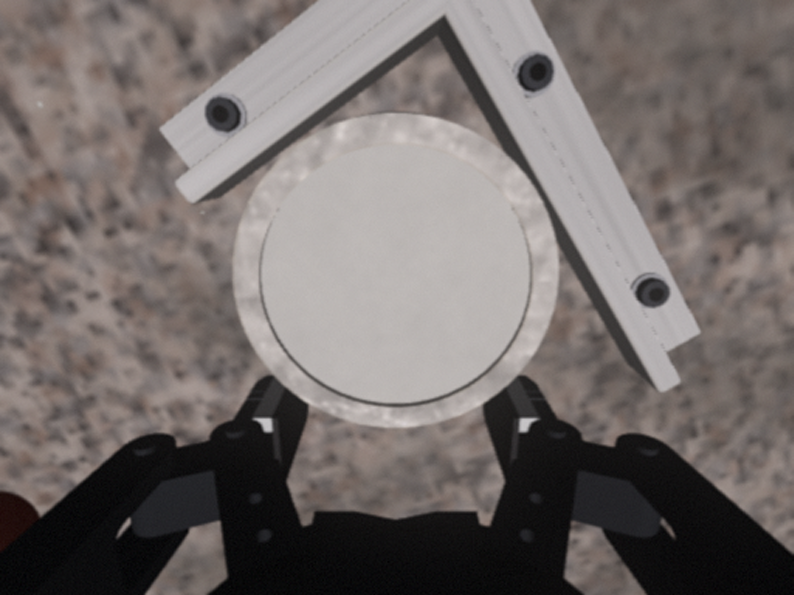

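The mould's place in the image hasn't changed, so it still slides freely. Contact geometry alone (45 mm ahead of the TCP) puts it right at the seat now, so I'll keep creeping.

Call:
drive_tool:
  travel:
    - [0.0005,0.0001,0]
    - [0.001,0.0002,0]
    - [0.001,0.0002,0]
  turn:
    - [0,0,0]
    - [0,0,0]
    - [0,0,0]
  gripper: [0.06,0.06,0.06]

```text
t: 14.65
eef_pos: [0.5748, 0.0513, 0.0083]
orientation: [[0.337, 0.941, 0.0], [0.941, -0.337, 0.0], [0.0, 0.0, -1.0]]
wrist_force: [-1.3, -1.9, -0.3]
gripper_width: 0.0601
```

Call:
drive_tool:
  travel:
    - [0.0005,0.0001,0]
    - [0.001,0.0002,0]
    - [0.001,0.0002,0]
  turn:
    - [0,0,0]
    - [0,0,0]
    - [0,0,0]
  gripper: [0.06,0.06,0.06]

```text
t: 14.95
eef_pos: [0.5753, 0.0523, 0.0083]
orientation: [[0.337, 0.941, 0.0], [0.941, -0.337, 0.0], [0.0, -0.0, -1.0]]
wrist_force: [-0.4, -2.0, -0.2]
gripper_width: 0.0603
```

Call:
drive_tool:
  travel:
    - [0.0005,0.0001,0]
    - [0.001,0.0002,0]
    - [0.001,0.0002,0]
  turn:
    - [0,0,0]
    - [0,0,0]
    - [0,0,0]
  gripper: [0.06,0.06,0.06]

```text
t: 15.25
eef_pos: [0.5758, 0.053, 0.0083]
orientation: [[0.337, 0.941, -0.0], [0.941, -0.337, 0.0], [0.0, -0.0, -1.0]]
wrist_force: [-1.8, -2.1, 0.4]
gripper_width: 0.0602
```

```bash
python3 look.py w10;python3 m6.py w10; python3 - <<'E'
import cv2
from h import *
a=load('w10.npz')['frame'];b=load('w9.npz')['frame']
cv2.imwrite('pics/w10c.png',np.vstack([cv2.resize(x[0:180,140:400],None,fx=3,fy=1.6,interpolation=cv2.INTER_CUBIC) for x in (a,b)]))
E
```

```text
t 15.25
eef_pos [0.5758, 0.053, 0.0083]
orientation [[0.3374, 0.9414, -0.0001], [0.9414, -0.3374, 0.0], [0.0, -0.0001, -1.0]]
wrist_force [-1.8216, -2.1208, 0.3608]
gripper_width 0.0602
[0.5882 0.0995] 0.0401 92 off 0.048 -0.004
preseat to go tool x,y -0.0206 -0.0005
seat to go tool x,y -0.0059 0.0024
```

View pics/w10z.png

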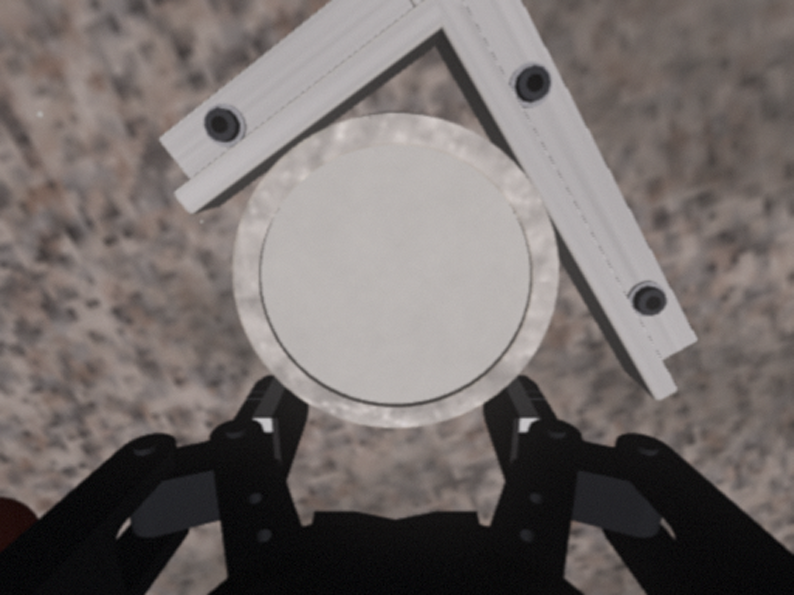

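The mould is still moving freely, with its rim overlapping the near edge of the far leg at (545,195). I'll overlay the rim circle expected at the seat against the seen rim.

```bash
python3 - <<'E'
from fitstop import *
c=load('w10.npz');z=1.55
C,th=stop(c,(441/z,30/z),(200/z,208/z),(658/z,398/z))
R=np.array([[np.cos(th),-np.sin(th)],[np.sin(th),np.cos(th)]])
seat=C+R@[-.0455,-.0455]
im=cv2.resize(c['frame'],None,fx=z,fy=z,interpolation=cv2.INTER_CUBIC)
t=np.linspace(0,2*np.pi,400)
for zz,col in ((.04,(0,0,255)),):
    q=proj(c,np.c_[seat[0]+.0455*np.cos(t),seat[1]+.0455*np.sin(t),np.full(400,zz)])*z
    cv2.polylines(im,[q.round().astype(np.int32).reshape(-1,1,2)],True,col,1)
L=[np.r_[C,.022],np.r_[C+R@[-.085,0],.022],np.r_[C+R@[0,-.13],.022],np.r_[C,0],np.r_[C+R@[-.085,0],0],np.r_[C+R@[0,-.13],0]]
q=(proj(c,L)*z).round().astype(int)
for i,j in ((0,1),(0,2),(3,4),(3,5)): cv2.line(im,tuple(map(int,q[i])),tuple(map(int,q[j])),(0,255,0) if i==0 else (255,0,0),1)
cv2.imwrite('pics/w10o.png',im)
print(seat)
# flat rim outline: candidates for centre using outer rim, manual px (zoomed): left 233,272 ; right 559,272; top 397,112; bottom 397,427
P=onplane(c,np.array([[233,270],[559,270],[397,112],[397,427]])/z,.04); print(P.round(4)); print(((P[0]+P[1])/2).round(4),((P[2]+P[3])/2).round(4),np.linalg.norm(P[0]-P[1]),np.linalg.norm(P[2]-P[3]))
E
```

```text
corner [0.6218 0.1489] yawX 14.31 yawY-90 14.5 res 5.253891745085723e-05 0.00020683084664397273 lens 0.08046515796998295 0.12809967960465138
 th 14.404209 seat [0.589  0.0935]
[0.58900745 0.09350541]
[[0.5523 0.1114 0.04  ]
 [0.6302 0.0835 0.04  ]
 [0.604  0.1325 0.04  ]
 [0.5761 0.0541 0.04  ]]
[0.5912 0.0974 0.04  ] [0.59   0.0933 0.04  ] 0.08273189835693151 0.08327668254562813
```

View pics/w10o.png

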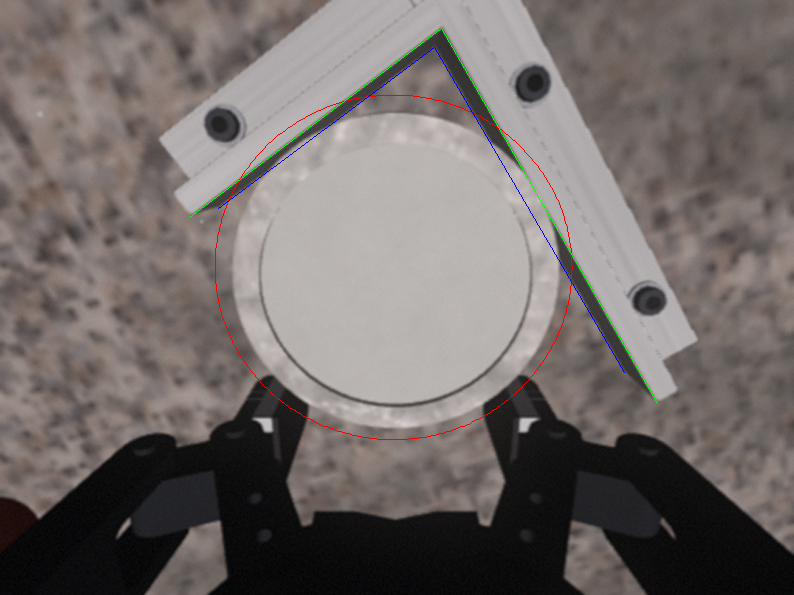

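The overlay circle (91 mm at 40 mm height) comes out larger than the seen rim, so some height or scale in this close view is off. I'll check it against the wrist depth.

```bash
python3 - <<'E'
from h import *
for n in ('w2','w4','w10'):
    c=load(n+'.npz');P=cloud(c);z=1.55
    pts={'paste':(397,270),'rimtop':(397,127),'rimL':(245,270),'tabL':(100,300),'tabR':(720,450),'legtop':(475,75),'flange':(560,110)} if n!='w2' else {'paste':(397,146),'tab':(250,250),'tab2':(450,260)}
    for k,v in pts.items():
        u,w=int(v[0]/z),int(v[1]/z); print(n,k,np.round(np.median(P[w-1:w+2,u-1:u+2].reshape(-1,3),0),4), c['depth'][w,u])
E
```

```text
w2 paste [ 0.5324 -0.1897  0.0366] 0.31979647
w2 tab [ 0.3879 -0.2255  0.0004] 0.3801366
w2 tab2 [ 5.441e-01 -2.902e-01  1.000e-04] 0.38419774
w4 paste [ 0.5379 -0.174   0.0377] 0.11765174
w4 rimtop [ 0.5497 -0.1409  0.04  ] 0.104455374
w4 rimL [ 0.5018 -0.1604  0.04  ] 0.11604531
w4 tabL [ 4.327e-01 -1.577e-01  3.000e-04] 0.15895489
w4 tabR [ 6.292e-01 -2.935e-01  2.000e-04] 0.17604631
w4 legtop [ 5.777e-01 -1.330e-01  3.000e-04] 0.13827291
w4 flange [ 6.000e-01 -1.513e-01  3.000e-04] 0.14072002
w10 paste [0.5913 0.0969 0.0375] 0.11634654
w10 rimtop [0.603  0.1298 0.0407] 0.10466232
w10 rimL [0.5554 0.1107 0.0405] 0.11387803
w10 tabL [4.859e-01 1.131e-01 2.000e-04] 0.15851617
w10 tabR [ 6.829e-01 -2.320e-02 -3.000e-04] 0.1778325
w10 legtop [0.6266 0.1357 0.0219] 0.1178902
w10 flange [0.6514 0.1196 0.0053] 0.13657019
```

```bash
python3 - <<'E'
from fitstop import *
c=load('w10.npz');z=1.55
C=np.array([.6218,.1489]);th=np.radians(14.4)
R=np.array([[np.cos(th),-np.sin(th)],[np.sin(th),np.cos(th)]]);seat=C+R@[-.0455,-.0455]
h=np.array([.3374,.9414]);y=np.array([.9414,-.3374]);tcp=np.array([.5758,.053])
px=np.array([[233,270],[559,270],[397,112],[397,427]])/z
for zz in (.04,.035,.03,.025):
    P=onplane(c,px,zz)[:,:2]-tcp
    a=P@h;b=P@y; ctr=tcp+h*(a[2]+a[3])/2+y*(b[0]+b[1])/2
    q=R.T@(ctr-C)
    print(zz,'widths',(b[1]-b[0]).round(4),(a[2]-a[3]).round(4),'off',((a[2]+a[3])/2).round(4),((b[0]+b[1])/2).round(4),'gap far,side',(-q-.0455).round(4))
E
```

```text
0.04 widths 0.0827 0.0833 off 0.0428 -0.0005 gap far,side [-0.0007  0.0003]
0.035 widths 0.0865 0.087 off 0.0413 -0.0005 gap far,side [0.0001 0.0015]
0.03 widths 0.0902 0.0908 off 0.0398 -0.0005 gap far,side [0.001  0.0027]
0.025 widths 0.0939 0.0945 off 0.0384 -0.0005 gap far,side [0.0018 0.0039]
```

With the rounded rim allowed for (outline at about 30 mm height gives 91 mm), the remaining gaps are about 1 mm (far) and 2.7 mm (side). That agrees with the free sliding, so I'll continue.

Call:
drive_tool:
  travel:
    - [0.0005,0.0001,0]
    - [0.001,0.0002,0]
    - [0.001,0.0002,0]
  turn:
    - [0,0,0]
    - [0,0,0]
    - [0,0,0]
  gripper: [0.06,0.06,0.06]

```text
t: 15.65
eef_pos: [0.576, 0.0535, 0.0082]
orientation: [[0.338, 0.941, -0.001], [0.941, -0.338, -0.001], [-0.001, -0.001, -1.0]]
wrist_force: [-3.6, -4.3, 1.5]
gripper_width: 0.0601
```

Call:
drive_tool:
  travel:
    - [0.0005,0.0001,0]
    - [0.001,0.0002,0]
    - [0.001,0.0002,0]
  turn:
    - [0,0,0]
    - [0,0,0]
    - [0,0,0]
  gripper: [0.06,0.06,0.06]

```text
t: 15.95
eef_pos: [0.576, 0.0538, 0.0082]
orientation: [[0.338, 0.941, -0.002], [0.941, -0.338, -0.001], [-0.002, -0.001, -1.0]]
wrist_force: [-7.0, -7.0, 2.5]
gripper_width: 0.0598
```

The force has risen to about 7 N in x and y: far-leg contact, with the side leg uncertain. Next I'll nudge along the stop's own +y (tool 0.83, -0.56).

Call:
drive_tool:
  travel:
    - [0.0004,-0.0003,0]
    - [0.0008,-0.0006,0]
    - [0.0008,-0.0006,0]
  turn:
    - [0,0,0]
    - [0,0,0]
    - [0,0,0]
  gripper: [0.06,0.06,0.06]

```text
t: 16.25
eef_pos: [0.5758, 0.0544, 0.0082]
orientation: [[0.338, 0.941, -0.002], [0.941, -0.338, -0.002], [-0.002, -0.001, -1.0]]
wrist_force: [-6.3, -8.5, 2.8]
gripper_width: 0.0602
```

Call:
drive_tool:
  travel:
    - [0.0004,-0.0003,0]
    - [0.0008,-0.0006,0]
    - [0.0008,-0.0006,0]
  turn:
    - [0,0,0]
    - [0,0,0]
    - [0,0,0]
  gripper: [0.06,0.06,0.06]

```text
t: 16.55
eef_pos: [0.5756, 0.0547, 0.0082]
orientation: [[0.339, 0.941, -0.002], [0.941, -0.339, -0.003], [-0.003, -0.001, -1.0]]
wrist_force: [-4.6, -12.1, 2.8]
gripper_width: 0.06
```

```bash
python3 look.py w11; python3 m6.py w11
```

```text
t 16.55
eef_pos [0.5756, 0.0547, 0.0082]
orientation [[0.3388, 0.9408, -0.0017], [0.9408, -0.3388, -0.0025], [-0.003, -0.0008, -1.0]]
wrist_force [-4.591, -12.1143, 2.8123]
gripper_width 0.06
[0.5895 0.1006] 0.0398 76 off 0.0478 -0.0025
preseat to go tool x,y -0.022 -0.0014
seat to go tool x,y -0.0073 0.0015
```

View pics/w11z.png

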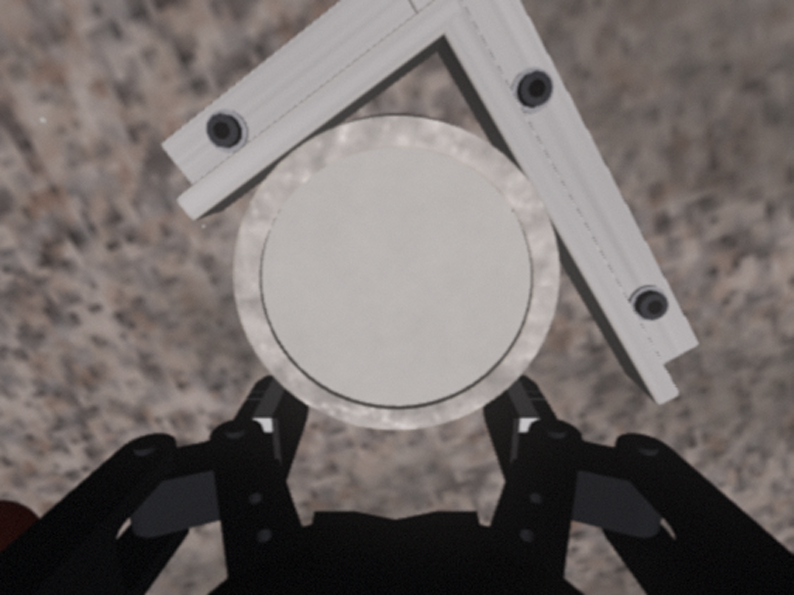

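The force is now (-4.6, -12.1), which in stop axes is about 7.5 N into the far leg and 10.6 N into the side leg. Side-leg friction can't explain both, so both legs bear. The resultant lies along the heading, so I'll do one small diagonal firming nudge and then back straight out slowly.

Call:
drive_tool:
  travel:
    - [0.0005,0.0001,0]
    - [0.001,0.0002,0]
    - [0.001,0.0002,0]
  turn:
    - [0,0,0]
    - [0,0,0]
    - [0,0,0]
  gripper: [0.06,0.06,0.06]

```text
t: 16.95
eef_pos: [0.5758, 0.0549, 0.0082]
orientation: [[0.339, 0.941, -0.003], [0.941, -0.339, -0.004], [-0.004, -0.001, -1.0]]
wrist_force: [-7.7, -16.3, 3.5]
gripper_width: 0.0602
```

Call:
drive_tool:
  travel:
    - [-0.001,0,0]
    - [-0.002,0,0]
    - [-0.003,0,0]
    - [-0.004,0,0]
    - [-0.006,0,0]
    - [-0.009,0,0]
    - [-0.013,0,0]
    - [-0.018,0,0]
    - [-0.024,0,0]
    - [-0.03,0,0]
    - [-0.035,0,0]
    - [-0.035,0,0]
  turn:
    - [0,0,0]
    - [0,0,0]
    - [0,0,0]
    - [0,0,0]
    - [0,0,0]
    - [0,0,0]
    - [0,0,0]
    - [0,0,0]
    - [0,0,0]
    - [0,0,0]
    - [0,0,0]
    - [0,0,0]
  gripper: [0.06,0.06,0.06,0.06,0.06,0.06,0.06,0.06,0.06,0.06,0.06,0.06]

```text
t: 18.15
eef_pos: [0.5648, 0.0237, 0.0083]
orientation: [[0.338, 0.941, -0.0], [0.941, -0.338, -0.0], [-0.0, -0.0, -1.0]]
wrist_force: [-0.3, 0.3, 0.6]
gripper_width: 0.0599
```

```bash
python3 look.py w12; python3 m6.py w12
```

```text
t 18.15
eef_pos [0.5648, 0.0237, 0.0083]
orientation [[0.3383, 0.941, -0.0002], [0.941, -0.3383, -0.0003], [-0.0003, -0.0001, -1.0]]
wrist_force [-0.2724, 0.3441, 0.6276]
gripper_width 0.0599
[0.5819 0.0731] 0.0421 79 off 0.0513 -0.0005
preseat to go tool x,y 0.0064 -0.0035
seat to go tool x,y 0.0211 -0.0006
```

View pics/w12z.png

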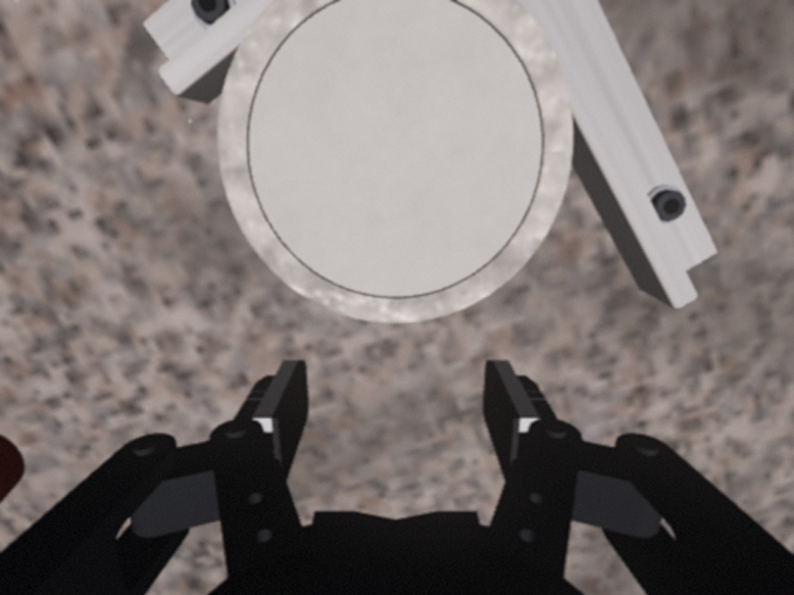

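The fingers are clear, with a gap of about 30 mm from the rim's lower edge at (400,322), and the mould stayed in place. I'll back off further, lift and check from above.

Call:
drive_tool:
  travel:
    - [-0.015,0,0]
    - [-0.03,0,0]
    - [-0.045,0,-0.005]
    - [-0.06,0,-0.03]
    - [-0.065,0,-0.06]
    - [-0.065,0,-0.095]
    - [-0.065,0,-0.13]
    - [-0.065,0,-0.165]
    - [-0.065,0,-0.2]
    - [-0.065,0,-0.22]
    - [-0.065,0,-0.22]
    - [-0.065,0,-0.22]
  turn:
    - [0,0,0]
    - [0,0,0]
    - [0,0,0]
    - [0,0,0]
    - [0,0,0]
    - [0,0,0]
    - [0,0,0]
    - [0,0,0]
    - [0,0,0]
    - [0,0,0]
    - [0,0,0]
    - [0,0,0]
  gripper: [0.06,0.06,0.06,0.06,0.06,0.06,0.06,0.06,0.06,0.06,0.06,0.06]

```text
t: 19.45
eef_pos: [0.5427, -0.0375, 0.2283]
orientation: [[0.338, 0.941, 0.0], [0.941, -0.338, -0.0], [-0.0, 0.0, -1.0]]
wrist_force: [0.4, -0.7, -0.7]
gripper_width: 0.0596
```

```bash
python3 look.py w13; python3 - <<'E'
from fitstop import *
c=load('w13.npz')
cv2.imwrite('pics/w13z.png',cv2.resize(c['frame'],None,fx=1.55,fy=1.55,interpolation=cv2.INTER_CUBIC))
q=proj(c,[[.62,.148,0]])[0];print(q)
x,y=max(0,int(q[0])-90),0
cv2.imwrite('pics/w13c.png',cv2.resize(c['frame'][0:140,x:x+180],None,fx=4,fy=4,interpolation=cv2.INTER_CUBIC));print(x,y)
E
```

```text
t 19.45
eef_pos [0.5427, -0.0375, 0.2283]
orientation [[0.3382, 0.9411, 0.0001], [0.9411, -0.3382, -0.0003], [-0.0002, 0.0002, -1.0]]
wrist_force [0.411, -0.6686, -0.6594]
gripper_width 0.0596
[265.05043857 -21.62963862]
175 0
```

View pics/w13z.png

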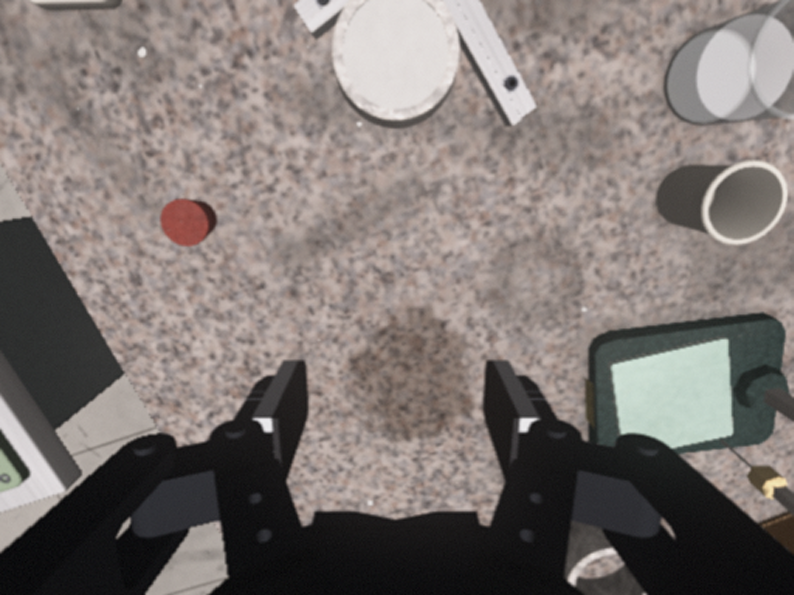

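View pics/w13c.png

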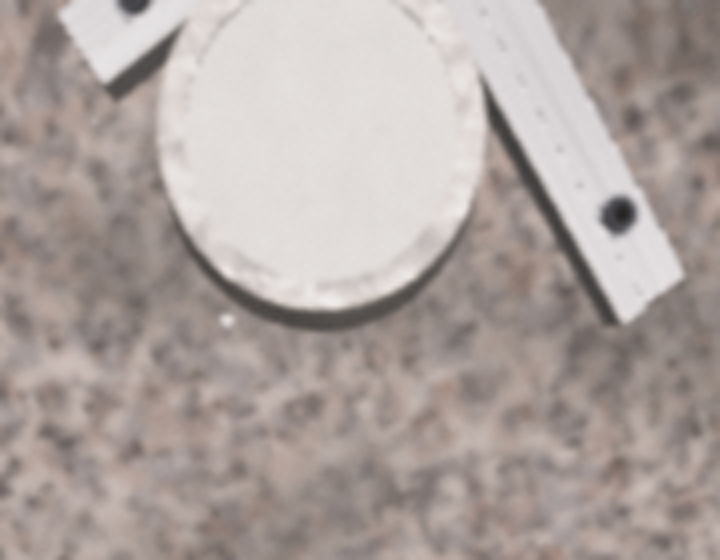

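The mould's top sits at (395,50) zoomed, overlapping both legs' inner edges, and the stopper is undisturbed. The stop corner is cut off, so I'll move the camera forward, high above, for a proper gap check.

Call:
drive_tool:
  travel:
    - [0.02,0,0]
    - [0.04,0,0]
    - [0.06,0,0]
    - [0.075,0,0]
    - [0.08,0,0]
    - [0.08,0,0]
    - [0.08,0,0]
  turn:
    - [0,0,0]
    - [0,0,0]
    - [0,0,0]
    - [0,0,0]
    - [0,0,0]
    - [0,0,0]
    - [0,0,0]
  gripper: [0.06,0.06,0.06,0.06,0.06,0.06,0.06]

```text
t: 20.25
eef_pos: [0.5699, 0.0377, 0.2282]
orientation: [[0.338, 0.941, -0.0], [0.941, -0.338, -0.001], [-0.001, -0.0, -1.0]]
wrist_force: [-1.3, -0.5, -0.5]
gripper_width: 0.0599
```

```bash
python3 look.py w14; python3 - <<'E'
from fitstop import *
c=load('w14.npz')
cv2.imwrite('pics/w14c.png',cv2.resize(c['frame'][0:150,170:370],None,fx=4,fy=4,interpolation=cv2.INTER_CUBIC))
E
```

```text
t 20.25
eef_pos [0.5699, 0.0377, 0.2282]
orientation [[0.3382, 0.9411, -0.0004], [0.9411, -0.3382, -0.0005], [-0.0006, -0.0002, -1.0]]
wrist_force [-1.2617, -0.5016, -0.5237]
gripper_width 0.0599
```

View pics/w14c.png

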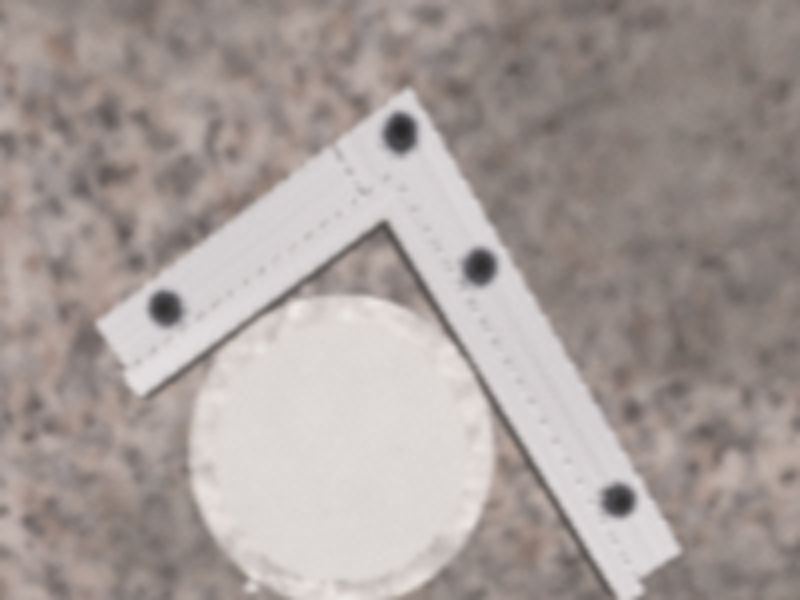

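View pics/w14.png

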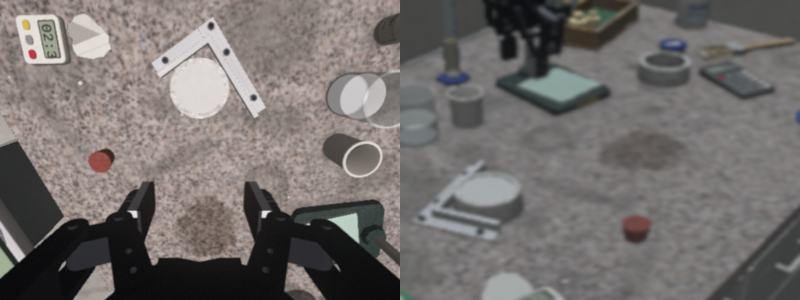

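The close view shows the mould tangent to both legs, the side leg at about (290,290) and the far leg at about (475,365). The stopper, timer and spare ring look as they were. A numeric check comes next.

```bash
python3 - <<'E'
from fitstop import *
c=load('w14.npz');Z=4
f=lambda p:(170+p[0]/Z,p[1]/Z)
C,th=stop(c,f((387,222)),f((147,397)),f((615,597)))
R=np.array([[np.cos(th),-np.sin(th)],[np.sin(th),np.cos(th)]])
px=[f(p) for p in ((190,455),(494,450),(342,293),(345,603))]
for zz in (.04,.035,.03):
    P=onplane(c,px,zz)[:,:2]
    from fitm import circ
    ctr,r=circ(P); q=R.T@(ctr-C); print(zz,ctr.round(4),'r',r.round(4),'gap far,side',(-q-.0455).round(4))
# others unmoved: red stopper / green lid / spare / timer in side0 vs now, scene
from bench import r as rb
a=load('scene0.npz')['frame'];d=rb.read_camera('scene');np.savez('sceneE.npz',**d);b=d['frame']
def cen(im,lo,hi,box):
    x0,y0,x1,y1=box;h=cv2.cvtColor(im[y0:y1,x0:x1],cv2.COLOR_BGR2HSV);m=cv2.inRange(h,lo,hi);M=cv2.moments(m,True);return round(M['m10']/M['m00']+x0,2),round(M['m01']/M['m00']+y0,2),M['m00']
for im in (a,b):
    print('stopper',cen(im,(0,100,40),(8,255,255),(255,220,282,245)),'pot',cen(im,(60,80,40),(95,255,255),(175,262,208,292)))
for nm,bx in dict(spare=(262,125,295,155),timer=(215,255,255,288),pot=(175,262,208,295)).items():
    x0,y0,x1,y1=bx;print(nm,'mean absdiff',np.abs(a[y0:y1,x0:x1].astype(int)-b[y0:y1,x0:x1]).mean().round(2), cv2.phaseCorrelate(cv2.cvtColor(a[y0:y1,x0:x1],6).astype(np.float32),cv2.cvtColor(b[y0:y1,x0:x1],6).astype(np.float32)))
E
```

```text
corner [0.6215 0.1488] yawX 14.54 yawY-90 14.45 res 0.0008326273823918012 0.00019097823259151456 lens 0.08225542483572534 0.12488385359210713
 th 14.498049 seat [0.5889 0.0933]
0.04 [0.5897 0.0941] r 0.0416 gap far,side [-0.0011 -0.0006]
0.035 [0.5897 0.0939] r 0.0422 gap far,side [-0.0009 -0.0004]
0.03 [0.5896 0.0937] r 0.0429 gap far,side [-0.0008 -0.0002]
stopper (267.96, 233.46, 71.0) pot (190.73, 275.84, 81.0)
stopper (267.93, 233.4, 70.0) pot (190.7, 275.99, 79.0)
spare mean absdiff 8.49 ((0.09067643433892059, -0.04641998767568367), 1.0404847577766136)
timer mean absdiff 10.2 ((-0.046350376458285325, 0.0994722433301618), 0.9533417661984761)
pot mean absdiff 8.41 ((0.03663672553227215, -0.02406644524858592), 1.0153386377625995)
```

```bash
python3 - <<'E'
from bench import r
print(r.state()['t'],r.state()['wrist_force']); print(r.close_job())
E
```

```text
20.4 [-0.31631962  0.28916284  0.1749508 ]
the job is handed in; nothing more can be done
None
```

I pushed the filled mould flat along the worktop with the half-open fingers cradling it. It went straight towards the seat, then crept diagonally into the corner stop. I then backed the fingers straight out and lifted clear, handing in at 20.4 s.

- **Contact with both legs:** in the stop's axes the push rose to about 7.5 N into the far leg and 10.6 N into the side leg, so both were bearing. I nudged it once more (about 18 N in all) before backing out.
- **Final position:** the last wrist view shows the mould touching both legs. The measured gaps were -0.2 to -1.1 mm, which is zero within the 2 mm calibration.
- **Other things:** the spare ring, pot, stopper and timer have not moved; their positions in the picture agree to about 0.15 pixel. The robot touches nothing and the wrist force is about 0.5 N.
- **Checks that disagreed:**
  - My paste-edge fit of the mould's centre read the mould as seated about 5 mm too early. I therefore relied on force and the rim outline.
  - That outline measured about 83–86 mm across at rim height instead of 91 mm, perhaps because the rim is rounded.
  - The scene camera put the stop's corner about 6 mm off in y from the wrist camera; I used the wrist value.

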